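# Put the left-hand and right-hand manipulator brackets back in their fitted trays

## Robot

A 7-joint arm with a two-finger parallel gripper is mounted at the origin on the work surface. World frame = base frame: x ahead of the robot, y to its left, z up, the work surface at z = 0. Lengths are in m, angles in rad, forces in N, time in s.
With the tool pointing down it reaches from about 0.4 to 0.75 m from the base axis. Payload 19.5 kg.
Tool frame: the origin (TCP) lies on the mounting face of the last link; the fingertips stand 173 mm ahead of it and the grasp point (between the pads) lies 155 mm ahead of it; z points along the fingers, y is the line along which they close (so a half turn about z gives the same grasp; the last joint's range is limited). The gripper opens to 85 mm and grips with 20 to 120 N. Pads are 22 mm wide; open, the fingers measure 114 mm over their backs; the gripper's body (76 mm by 85 mm) begins 54 mm behind the grasp point. The pads swing forward as they close: fully open they stand 13 mm farther back than shut.
Start: joints at [-1.245, 0.707, -0.028, 1.485, 0.022, 0.951, -0.075], TCP at [0.207, 0.537, 0.405] pointing down, gripper open.
Joint ranges: [-2.71, 2.71], [-0.32, 2.16], [-1.57, 1.52], [0, 2.45], [-1.46, 4.6], [0, 2.02], [-2.83, 2.83]. Speed limits (rad/s): [1.89, 1.89, 2.57, 2.57, 3.01, 3.01, 3.01].

## Interface

Orientations are given as a unit quaternion [w, x, y, z].
In Python, from plant import robot, snapshot, trace gives the robot as it stands.
- The arm moves only by the shell command python3 -m jog 'ROWS' [FORCE]. ROWS is JSON, a list of rows, each a list of 3 entries, a list of its own where there are three numbers: the finger opening in cm, from 0 to 8.54, then the shift along the world's x, y, z in cm, then the turn about the world's z in degrees. A call has 1 to 12 rows; each row is the pose to reach, as a shift and turn from the pose commanded when the call began; what a row does not reach only later rows make up. A row lasts 1/12 s, in which the tool goes at most 41.7 mm and 7.16 degrees, less where a joint would pass 70% of its speed; a pose out of reach is approached as far as the arm can. A call with a gripper value outside its range is refused whole. The fingers move at their own pace and stop on an object; FORCE is the grip in N (left out, the last holds). Time passes only in rows, so rows that repeat a pose let the fingers close. It gives the time, the measured TCP pose, the force, the opening and the grip force at its end, in the units of the state.
- robot.state(): the state, without advancing time (a new reading comes with each control period).
- snapshot(name): name is "scene" or "top" or "wrist"; returns a dict with "frame" (420x560x3 uint8, blue, green, red), "fovy" (degrees; the focal length in pixels is half the picture's height over the tangent of half this angle, whatever the lens; pixels are square), "cx", "cy" (the principal point, pixels), "dist_coeffs" ([k1, k2, p1, p2, k3] as OpenCV has them; the pictures are not rectified), "R" (3x3) and "t" (3): a world point X has camera coordinates R X + t. Camera axes: x right, y down, z forward; pixel columns grow to the right and rows downward; lengths in m; the calibration is good to about 2 mm. A picture is of the moment at which its call begins. There is no depth.
- robot.job_done(): hands the job in; it is judged then, once.
Trained networks look in the newest picture that a camera, given by its name, has taken for a name from the list of things; names that differ only in an ending like _2 or _b are one class to them, and where a whole thing is asked for, a point or a joint stands for the part that bears it (a point fixed in the world has none). Each returns a list of dicts, best first, with "conf" (0 to 1); they miss things now and then, are a little off and sometimes report something else, mostly with a low value. They report only what shows in the picture. A call takes as long as a camera call. They do not tell look-alikes from the thing itself.
- trace(name, camera): "region" (420x560 bool, what is visible of it) and "point" ([column, row] in pixels, amid what is visible of it).
The state is a dict: "time_s": time; "joints": joint angles; "qd": joint speeds; "joint_torque": joint torques, N m; "tcp_pos": TCP position; "orientation": TCP orientation; "wrist_force": force on the tool from outside, world axes, zero at the start; "torque": the same for the moment, N m; "opening": opening from 0.0 (shut) to 1.0 (fully open); "finger_force": force on a finger pad.
Only numpy, scipy, OpenCV 4.12 (cv2) and the standard library are available. Lean on these libraries where they do the work, as an engineer would, in place of code of your own. Each camera call takes 0.05 s, during which the arm holds its last target. There are 200 camera calls.

## Task

Put away the four one-sided mounting brackets of the microscope's two micromanipulators: stand each one upright on its foot on the black outline of its own size and hand, the same way round as the outline, the left-hand pair in the left-hand tray and the right-hand pair in the right-hand tray. A bracket is left-hand if its foot sticks out to the left when you look from above along the upright plate from the round clamp to the foot. Leave the symmetrical T-shaped bracket, the objective, the eyepiece and the dish where they stand.

Things in the scene. Friction and masses are not known exactly. Their poses are not given: they have to be found in the camera images.
- left_long_mid (a point): Loose left-hand long bracket, bare metal: upright plate 90 mm long, 10 thick, 60 high; at one end a round rod clamp (18 mm dia, full height), at the other a flat foot 6 mm thick, 34 mm along the plate, out 32 mm from it to the left only, seen from above from clamp to foot. Point: mid-plate, 30 mm above the underside, near the mass centre; pinch here across the plate. x: clamp to foot end; foot on +y; z up.
- left_short_mid (a point): Loose left-hand short bracket, bare metal: upright plate 60 mm long, 10 thick, 60 high; at one end a round rod clamp (18 mm dia, full height), at the other a flat foot 6 mm thick, 26 mm along the plate, out 26 mm from it to the left only, seen from above from clamp to foot. Point: mid-plate, 30 mm above the underside, near the mass centre; pinch here across the plate. x: clamp to foot end; foot on +y; z up.
- right_long_mid (a point): Loose right-hand long bracket, bare metal: upright plate 90 mm long, 10 thick, 60 high; at one end a round rod clamp (18 mm dia, full height), at the other a flat foot 6 mm thick, 34 mm along the plate, out 32 mm from it to the right only, seen from above from clamp to foot. Point: mid-plate, 30 mm above the underside, near the mass centre; pinch here across the plate. x: clamp to foot end; foot on -y; z up.
- right_short_mid (a point): Loose right-hand short bracket, bare metal: upright plate 60 mm long, 10 thick, 60 high; at one end a round rod clamp (18 mm dia, full height), at the other a flat foot 6 mm thick, 26 mm along the plate, out 26 mm from it to the right only, seen from above from clamp to foot. Point: mid-plate, 30 mm above the underside, near the mass centre; pinch here across the plate. x: clamp to foot end; foot on -y; z up.
- tray_left: Left-hand grey tray, immovable, 136 x 164 mm (x, y), floor 3 mm and rim 10 mm above the bench. Two flat black outlines on its floor show the left-hand long and short brackets from above, clamp end to -x, foot end to +x: mid-plate at x 0, y -55 mm (long) and x 0, y +30 mm (short), plate along x. Origin: centre of underside. The trays differ only in their mirror-image outlines; either may stand on either side.
- tray_right: Right-hand grey tray, immovable, 136 x 164 mm (x, y), floor 3 mm and rim 10 mm above the bench. Two flat black outlines on its floor show the right-hand long and short brackets from above, clamp end to -x, foot end to +x: mid-plate at x 0, y +55 mm (long) and x 0, y -30 mm (short), plate along x. Origin: centre of underside. The trays differ only in their mirror-image outlines; either may stand on either side.
- tee_mid (a point): symmetrical T-shaped bracket of the same make, 80 mm long and 60 mm high, with a foot on both sides (66 mm across); not wanted, stays where it is. The point is the middle of its upright plate, 30 mm above the bench.
- objective_mid (a point): microscope objective, steel, 28 mm diameter, 47 mm high, standing on its thread; stays where it is. The point is its centre.
- eyepiece_mid (a point): eyepiece, black with a steel sleeve, 36 mm diameter, 50 mm high, standing on its sleeve; stays where it is. The point is its centre.
- dish: clear empty culture dish, 58 mm diameter, 14 mm high; stays where it is. Origin at the centre of its underside.
Things that resemble listed ones, but are neither listed nor needed, are in the scene too. Leave any pink look-alike of the part that bears left_short_mid alone. Leave any blue look-alike of the part that bears left_long_mid alone.

How it is judged:
By the outcome, as a careful person would: the job done as asked, in the order asked, and still so for the second after the job is handed in, with the robot touching nothing.
It also fails if it takes over 112 s, if anything falls off the work surface, if the arm or the gripper's body presses on something with over 40 N, if the wrist force passes 120 N, or if a joint passes its speed limit or range.

## Working session

There is one attempt and no reset: what is moved stays moved. The work goes in short steps, Python scripts to look and compute and a shell command to move; the robot and the scene stay as the last step left them, time stands still between calls to the robot, and variables do not carry over. Pictures are saved under pics/ and viewed, at most 14 in all, crops included, and the job is handed in when it is done.

```bash
mkdir -p pics; ls; cat > h.py <<'E'
import numpy as np,cv2
from plant import robot,snapshot,trace
def K(s):
    f=s["frame"].shape[0]/2/np.tan(np.radians(s["fovy"])/2)
    return np.array([[f,0,s["cx"]],[0,f,s["cy"]],[0,0,1.]])
def ground(s,uv,z=0):
    uv=np.array(uv,float).reshape(-1,1,2)
    p=cv2.undistortPoints(uv,K(s),np.array(s["dist_coeffs"],float)).reshape(-1,2)
    R=np.array(s["R"]);t=np.array(s["t"]);c=-R.T@t
    d=np.c_[p,np.ones(len(p))]@R
    return c+d*((z-c[2])/d[:,2])[:,None]
def proj(s,X):
    return cv2.projectPoints(np.array(X,float).reshape(-1,1,3),cv2.Rodrigues(np.array(s["R"]))[0],np.array(s["t"],float),K(s),np.array(s["dist_coeffs"],float))[0].reshape(-1,2)
E
python3 - <<'E'
from h import *
for c in ["top","scene"]:
    s=snapshot(c); cv2.imwrite(f"pics/{c}0.png",cv2.resize(s["frame"],(784,588),interpolation=cv2.INTER_CUBIC))
    R=np.array(s["R"]);print(c,(-R.T@s["t"]).round(3),R.round(2).tolist(),s["fovy"])
    for n in "left_long_mid left_short_mid right_long_mid right_short_mid tray_left tray_right tee_mid objective_mid eyepiece_mid dish".split():
        print(n,[(round(d["conf"],2),np.round(d["point"]).tolist(),ground(s,d["point"],.03)[0,:2].round(3).tolist(),int(d["region"].sum())) for d in trace(n,c)])
print(robot.state())
E
```

```text
pics
top [ 0.444 -0.017  0.998] [[-0.0, -1.0, -0.04], [-0.99, 0.01, -0.13], [0.13, 0.04, -0.99]] 57.49503920609535
left_long_mid [(0.8, [270.0, 184.0], [0.635, 0.038], 447), (0.66, [238.0, 299.0], [0.343, 0.119], 414)]
left_short_mid [(0.8, [324.0, 289.0], [0.368, -0.097], 292), (0.55, [350.0, 252.0], [0.46, -0.164], 317)]
right_long_mid [(0.62, [293.0, 253.0], [0.459, -0.02], 294), (0.22, [220.0, 248.0], [0.472, 0.167], 431)]
right_short_mid [(0.74, [231.0, 184.0], [0.637, 0.139], 307)]
tray_left [(0.82, [432.0, 241.0], [0.485, -0.371], 3586)]
tray_right [(0.68, [148.0, 222.0], [0.54, 0.355], 3346)]
tee_mid [(0.97, [221.0, 248.0], [0.472, 0.163], 461)]
objective_mid [(0.57, [350.0, 184.0], [0.633, -0.166], 96), (0.31, [432.0, 239.0], [0.49, -0.371], 3573)]
eyepiece_mid [(0.73, [244.0, 123.0], [0.8, 0.108], 172)]
dish [(0.88, [324.0, 136.0], [0.761, -0.105], 403)]
scene [ 1.096 -0.635  0.57 ] [[0.75, 0.66, 0.02], [0.34, -0.38, -0.86], [-0.56, 0.65, -0.51]] 50.28933681544481
left_long_mid [(0.95, [313.0, 237.0], [0.637, 0.008], 629), (0.86, [245.0, 179.0], [0.337, 0.104], 373)]
left_s
[... 567 characters left out ...]
  0.70653887, -0.02761473,  1.4846046 ,  0.0219915 ,
        0.95088574, -0.0754908 ]), 'qd': array([ 9.36484392e-04,  1.29540739e-03,  1.85393807e-03, -2.96443815e-04,
        9.93611675e-04,  8.58283046e-04, -4.74958825e-05]), 'joint_torque': array([ 1.10347019e-04, -8.82963109e+01,  1.23503320e+00, -2.36361837e+01,
        1.71973935e-02,  2.21857168e-03,  5.54134931e-05]), 'tcp_pos': array([0.20673274, 0.53654637, 0.40464443]), 'orientation': array([-2.16117701e-05,  1.82861463e-01,  9.83138688e-01, -6.48057197e-05]), 'wrist_force': array([ 0.94311662,  0.43095833, -0.69523261]), 'torque': array([-0.04337093,  0.06633702, -0.00784879]), 'finger_force': 0.0, 'opening': 0.9972844019345143}
```

```bash
python3 - <<'E'
from h import *
s=snapshot("top"); f=s["frame"]
cv2.imwrite("pics/topc.png",cv2.resize(f[90:330,190:390],None,fx=2.5*1.6/1.6,fy=2.5,interpolation=cv2.INTER_CUBIC))
cv2.imwrite("pics/topall.png",cv2.resize(f[90:340,90:490],(800,500),interpolation=cv2.INTER_CUBIC))
E
```

```text
(no output)
```

View pics/topall.png

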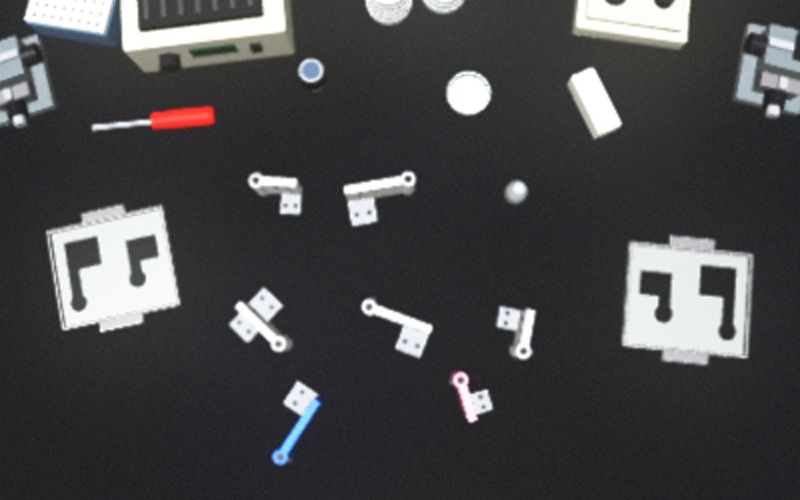

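View pics/scene0.png

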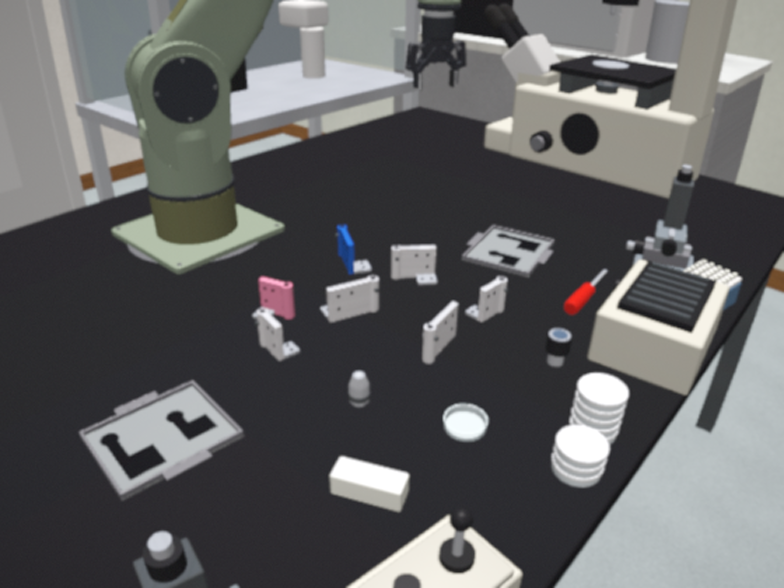

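View pics/topc.png

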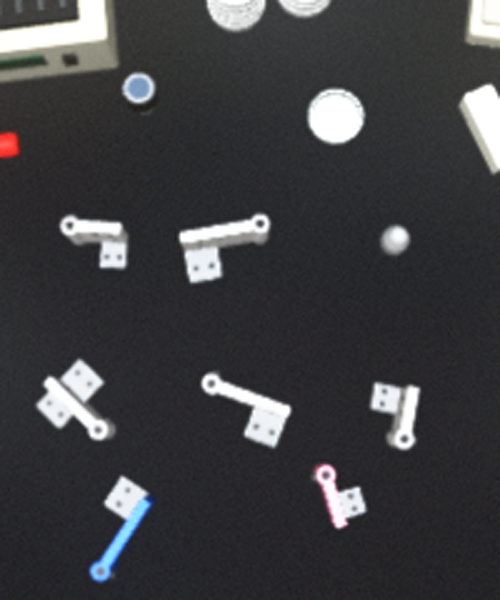

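```bash
cat >> h.py <<'E'
from scipy.optimize import minimize
SS=6
def box(x0,x1,y0,y1,z0,z1): return np.array([[x,y,z] for x in(x0,x1) for y in(y0,y1) for z in(z0,z1)])
def cyl(cx,r,z0,z1):
    a=np.linspace(0,2*np.pi,24,endpoint=False)
    return np.vstack([np.c_[cx+r*np.cos(a),r*np.sin(a),0*a+z] for z in(z0,z1)])
def parts(kind,c=None,flat=False):
    L,a,w=(.09,.034,.032) if "long" in kind else (.06,.026,.026)
    h,g=(.06,.006) if not flat else (0,0)
    c=-L/2 if c is None else c
    P=[box(-L/2,L/2,-.005,.005,0,h),cyl(c,.009,0,h),box(L/2-a,L/2,.005,.005+w,0,g)]
    if kind.startswith("right"): P=[p*[1,-1,1] for p in P]
    return P
def place(P,x,y,th,z=0):
    c,s=np.cos(th),np.sin(th); R=np.array([[c,-s,0],[s,c,0],[0,0,1]])
    return [p@R.T+[x,y,z] for p in P]
def render(s,P,org,shape):
    m=np.zeros((shape[0]*SS,shape[1]*SS),np.uint8)
    for p in P:
        u=(proj(s,p)-org+.5)*SS-.5
        cv2.fillConvexPoly(m,cv2.convexHull(np.round(u).astype(np.int32)),1)
    return cv2.resize(m.astype(np.float32),shape[::-1],interpolation=cv2.INTER_AREA)
def crop(mask,pad=12):
    r,c=np.where(mask>0); o=np.array([max(c.min()-pad,0),max(r.min()-pad,0)])
    return o,mask[o[1]:r.max()+pad,o[0]:c.max()+pad].astype(np.float32)
def fit(views,make,x0,step=(.006,.006,.12)):
    V=[(s,)+crop(m) for s,m in views]
    def cost(v):
        P=make(v); t=0
        for s,o,m in V:
            r=render(s,P,o,m.shape); t+=1-np.minimum(r,m).sum()/np.maximum(r,m).sum()
        return t/len(V)
    best=None
    for k in range(3):
        S=np.vstack([x0]+[np.array(x0)+np.eye(len(x0))[i]*step[i]*(-1)**k for i in range(len(x0))])
        r=minimize(cost,x0,method="Nelder-Mead",options=dict(initial_simplex=S,xatol=1e-4,fatol=1e-5,maxiter=250)); x0=r.x
        best=r if best is None or r.fun<best.fun else best
    return best.x,best.fun
def pick(name,cam,s,xy,z=.03):
    D=trace(name,cam); u=proj(s,[[*xy,z]])[0]
    D=[d for d in D if np.hypot(*(np.array(d["point"])-u))<18]
    return D[0]["region"].astype(np.uint8) if D else None
def traypose(s,cam,name,guess):
    m=pick(name,cam,s,guess[:2],.003)
    g=cv2.cvtColor(s["frame"],cv2.COLOR_BGR2GRAY)
    k=cv2.morphologyEx(m,cv2.MORPH_CLOSE,np.ones((25,25)))
    k=cv2.erode(k,np.ones((5,5)))
    d=((g<105)&(k>0)).astype(np.uint8)
    n,l,st,_=cv2.connectedComponentsWithStats(d)
    keep=sorted(range(1,n),key=lambda i:-st[i,4])[:2]
    d=np.isin(l,keep).astype(np.uint8)
    sg=1 if "left" in name else -1
    def make(v):
        P=[p+[0,-sg*.055,0] for p in parts(name[5:]+"long",-.045+v[3],True)]+[p+[0,sg*.03,0] for p in parts(name[5:]+"short",-.03+v[3],True)]
        return place(P,*v[:3],.003)
    return fit([(s,d)],make,[*guess,0],(.01,.01,.1,.006)),[st[i,4] for i in keep]
E
cat > m.py <<'E'
from h import *
S={c:snapshot(c) for c in("top","scene")}
for n,g in dict(tray_left=(.49,-.37,-.08),tray_right=(.54,.36,.15)).items():
    for c in S:
        try: print(n,c,traypose(S[c],c,n,g))
        except Exception as e: print(n,c,repr(e))
G=dict(left_long=(.637,.02,1.4),right_short=(.63,.14,-1.6),right_long=(.46,-.015,-1.95),left_short=(.46,-.166,0.1))
for n,g in G.items():
    ms={c:pick(n+"_mid",c,S[c],g[:2]) for c in S}
    for sel in (["top"],["scene"],["top","scene"]):
        V=[(S[c],ms[c]) for c in sel if ms[c] is not None]
        if len(V)<len(sel): print(n,sel,"missing");continue
        x,f=fit(V,lambda v:place(parts(n,-(.045 if "long" in n else .03)+v[3]),*v[:3]),[*g,0],(.008,.008,.2,.006))
        print(n,sel,x.round(4),"deg",np.degrees(x[2]).round(1),round(f,3))
E
time python3 m.py
```

```text
tray_left top ((array([ 0.49027527, -0.38490722, -0.1081005 ,  0.00723958]), np.float64(0.142625629901886)), [np.int32(359), np.int32(239)])
tray_left scene ((array([ 0.49197777, -0.38537272, -0.10425336,  0.00807069]), np.float64(0.18305200338363647)), [np.int32(615), np.int32(350)])
tray_right top ((array([0.53742839, 0.37137856, 0.20964868, 0.00840756]), np.float64(0.0994492769241333)), [np.int32(304), np.int32(201)])
tray_right scene ((array([0.53952725, 0.36954383, 0.21307682, 0.00926039]), np.float64(0.17709141969680786)), [np.int32(105), np.int32(87)])
left_long ['top'] [0.6339 0.0134 1.7604 0.0097] deg 100.9 0.071
left_long ['scene'] [0.6376 0.0096 1.771  0.0087] deg 101.5 0.117
left_long ['top', 'scene'] [0.6346 0.0133 1.7635 0.0098] deg 101.0 0.107
right_short ['top'] [ 0.6395  0.1488 -1.6489  0.0111] deg -94.5 0.07
right_short ['scene'] [ 0.643   0.1435 -1.602   0.0057] deg -91.8 0.063
right_short ['top', 'scene'] [ 0.6404  0.1488 -1.6497  0.0107] deg -94.5 0.11
right_long ['top'] [ 0.4692 -0.0056 -1.888   0.0108] deg -108.2 0.112
right_long ['scene'] [ 0.4719 -0.0111 -1.9018  0.0095] deg -109.0 0.055
right_long ['top', 'scene'] [ 0.4693 -0.0061 -1.9019  0.0113] deg -109.0 0.117
left_short ['top'] [ 0.4485 -0.166  -0.1854  0.0097] deg -10.6 0.093
left_short ['scene'] [ 0.4491 -0.166  -0.2357  0.0132] deg -13.5 0.096
left_short ['top', 'scene'] [ 0.4481 -0.1658 -0.2213  0.0111] deg -12.7 0.101
real	0m6.902s
user	0m4.916s
sys	0m0.115s
```

```bash
python3 -m jog '[[8.5,[26.2,-54.5,-4.5],-87],[8.5,[26.2,-54.5,-4.5],-87],[8.5,[26.2,-54.5,-4.5],-87],[8.5,[26.2,-54.5,-4.5],-87],[8.5,[26.2,-54.5,-4.5],-87],[8.5,[26.2,-54.5,-4.5],-87],[8.5,[26.2,-54.5,-4.5],-87],[8.5,[26.2,-54.5,-4.5],-87],[8.5,[26.2,-54.5,-4.5],-87],[8.5,[26.2,-54.5,-4.5],-87],[8.5,[26.2,-54.5,-4.5],-87],[8.5,[26.2,-54.5,-4.5],-87]]' 60
cat > d.py <<'E'
from h import *
import sys
def ang(st):
    w,x,y,z=st["orientation"]; return np.degrees(np.arctan2(1-2*(x*x+z*z),2*(x*y-w*z)))
def delta(x,y,z,a):
    st=robot.state(); p=st["tcp_pos"]; d=(np.array([x,y,z])-p)*100
    print("pos",p.round(4),"ang",ang(st).round(1),"-> shift cm",d.round(2),"turn",round((a-ang(st)+180)%360-180,1),"t",round(st["time_s"],2),"op",round(st["opening"],3),"F",round(float(st["finger_force"]),1))
if __name__=="__main__": delta(*map(float,sys.argv[1:5]))
E
python3 d.py .470 -.008 .36 -18.5
```

```text
time_s: 2.85
tcp_pos: [0.4233, 0.0852, 0.3676]
orientation: [0.0, 0.806, 0.592, 0.0]
wrist_force: [1.3, 0.7, -0.5]
opening: 0.993
finger_force: 0.0
pos [0.4233 0.0852 0.3676] ang -17.4 -> shift cm [ 4.67 -9.32 -0.76] turn -1.1 t 2.85 op 0.993 F 0.0
```

```bash
python3 -m jog '[[8.5,[4.7,-9.3,-0.8],-1],[8.5,[4.7,-9.3,-0.8],-1],[8.5,[4.7,-9.3,-0.8],-1],[8.5,[4.7,-9.3,-0.8],-1],[8.5,[4.7,-9.3,-0.8],-1],[8.5,[4.7,-9.3,-0.8],-1]]'
cat > w.py <<'E'
from d import *
# usage: w.py name x y thdeg [pic]: fit bracket from wrist, top, both
n,x,y,th=sys.argv[1],*map(float,sys.argv[2:5])
c0=-(.045 if "long" in n else .03)+.009
S={c:snapshot(c) for c in("wrist","top","scene")}
ms={c:pick(n+"_mid",c,S[c],(x,y)) for c in ("top","scene")}
D=[d for d in trace(n+"_mid","wrist")]
u=proj(S["wrist"],[[x,y,.03]])[0]; print("wrist",[(round(d["conf"],2),np.round(d["point"]),int(d["region"].sum())) for d in D],"expected",u.round())
D=[d for d in D if np.hypot(*(np.array(d["point"])-u))<90]
ms["wrist"]=D[0]["region"].astype(np.uint8) if D else None
res=None
for sel in (["wrist"],["top"],["scene"],["wrist","top","scene"]):
    V=[(S[c],ms[c]) for c in sel if ms[c] is not None]
    if not V: continue
    v,f=fit(V,lambda v:place(parts(n,c0),*v),[x,y,np.radians(th)],(.008,.008,.15))
    print(n,sel,v[:2].round(4),"deg",np.degrees(v[2]).round(1),round(f,3))
    if sel==["wrist"] or res is None: res=v
if len(sys.argv)>5:
    f=S["wrist"]["frame"].copy()
    for p in place(parts(n,c0),*res):
        cv2.polylines(f,[cv2.convexHull(np.round(proj(S["wrist"],p)).astype(np.int32))],True,(0,0,255),1)
    cv2.imwrite(sys.argv[5],f)
print(robot.state()["time_s"])
E
python3 w.py right_long .470 -.008 -108.5 pics/w1.png; python3 d.py .470 -.008 .36 -18.5
```

```text
time_s: 3.35
tcp_pos: [0.4696, -0.0052, 0.3595]
orientation: [-0.0, 0.809, 0.588, 0.0]
wrist_force: [-0.8, 0.9, -0.1]
opening: 0.996
finger_force: 0.0
wrist [(0.81, array([280., 201.]), 2913)] expected [284. 191.]
right_long ['wrist'] [ 0.4713 -0.0074] deg -110.8 0.048
right_long ['wrist', 'top', 'scene'] [ 0.4713 -0.0074] deg -110.8 0.048
3.65
pos [ 0.4697 -0.0053  0.3597] ang -18.0 -> shift cm [ 0.03 -0.27  0.03] turn -0.5 t 3.65 op 0.997 F 0.0
```

View pics/w1.png

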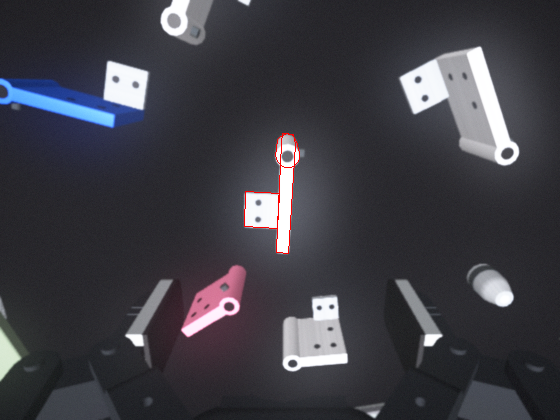

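```bash
python3 -m jog '[[6,[0.2,-0.2,0],-2.8],[6,[0.2,-0.2,-4],-2.8],[6,[0.2,-0.2,-8],-2.8],[6,[0.2,-0.2,-12],-2.8],[6,[0.2,-0.2,-15],-2.8],[6,[0.2,-0.2,-17.3],-2.8],[6,[0.2,-0.2,-17.3],-2.8],[6,[0.2,-0.2,-17.3],-2.8]]'; python3 d.py .4713 -.0074 .187 -20.8
```

```text
time_s: 4.32
tcp_pos: [0.4716, -0.0078, 0.1865]
orientation: [-0.0, 0.823, 0.568, -0.001]
wrist_force: [-0.5, -0.8, 1.3]
opening: 0.701
finger_force: 0.0
pos [ 0.4716 -0.0078  0.1865] ang -20.8 -> shift cm [-0.03  0.04  0.05] turn 0.0 t 4.32 op 0.701 F 0.0
```

```bash
python3 -m jog '[[0,[0,0,0],0],[0,[0,0,0],0],[0,[0,0,0],0],[0,[0,0,0],0],[0,[0,0,0],0],[0,[0,0,0],0],[0,[0,0,0],0],[0,[0,0,2],0],[0,[0,0,5],0],[0,[0,0,9],0],[0,[0,0,13],0],[0,[0,0,13],0]]' 60;  python3 d.py .527 .424 .317 102.1
```

```text
time_s: 5.32
tcp_pos: [0.4722, -0.008, 0.3225]
orientation: [0.002, 0.823, 0.568, 0.003]
wrist_force: [0.5, 0.4, -1.2]
opening: 0.107
finger_force: 59.1
pos [ 0.4722 -0.008   0.3225] ang -20.8 -> shift cm [ 5.48 43.2  -0.55] turn 122.9 t 5.32 op 0.107 F 59.1
```

```bash
python3 -m jog '[[0,[0.5,4,0],7],[0,[1,8,0],14],[0,[1.5,12,0],21],[0,[2,16,0],28],[0,[2.5,20,0],35],[0,[3,24,0],42],[0,[3.5,28,0],49],[0,[4,32,0],56],[0,[4.5,36,0],63],[0,[5,40,0],70],[0,[5.5,43.2,-0.5],77],[0,[5.5,43.2,-0.5],84]]';  python3 d.py .527 .424 .317 102.1
```

```text
time_s: 6.32
tcp_pos: [0.525, 0.4299, 0.3103]
orientation: [-0.001, 0.227, 0.974, 0.001]
wrist_force: [-2.0, -0.0, -3.6]
opening: 0.11
finger_force: 59.2
pos [0.525  0.4299 0.3103] ang 63.8 -> shift cm [ 0.2  -0.59  0.67] turn 38.3 t 6.32 op 0.11 F 59.2
```

```bash
python3 -m jog '[[0,[0,0,0],7],[0,[0,0,0],14],[0,[0,0,0],21],[0,[0,0,0],28],[0,[0,0,0],35],[0,[0,0,0],39],[0,[0,0,0],39],[0,[0,0,0],39],[0,[0,0,0],39]]'
cat > p.py <<'E'
from d import *
# p.py tray guess(x y thdeg) bracket [pic]: tray from wrist and held bracket in wrist
t,x,y,th,n=sys.argv[1],*map(float,sys.argv[2:5]),sys.argv[5]
st=robot.state(); a=ang(st); s=snapshot("wrist"); st=robot.state(); p=st["tcp_pos"]
print("t",round(st["time_s"],2),"tcp",p.round(4),"ang",a.round(1))
c0=-(.045 if "long" in n else .03)+.009
f=s["frame"].copy()
D=trace(n+"_mid","wrist"); print([(round(d["conf"],2),np.round(d["point"]),int(d["region"].sum())) for d in D], proj(s,[[p[0],p[1],p[2]-.155]]).round())
th0=np.radians(a-90 if "right" in n or 1 else a); 
u=proj(s,[[p[0],p[1],p[2]-.155]])[0]
D=[d for d in D if np.hypot(*(np.array(d["point"])-u))<110]
if D:
    m=D[0]["region"].astype(np.uint8)
    hz=p[2]-float(sys.argv[7] if len(sys.argv)>7 else .187)
    v,c=fit([(s,m)],lambda v:place(parts(n,c0),*v,hz),[p[0],p[1],th0],(.006,.006,.1))
    print("held",v[:2].round(4),"deg",np.degrees(v[2]).round(1),"cost",round(c,3),"offset to tcp",(v[:2]-p[:2]).round(4))
    for q in place(parts(n,c0),*v,hz): cv2.polylines(f,[cv2.convexHull(np.round(proj(s,q)).astype(np.int32))],True,(0,0,255),1)
try:
    (v,c),ar=traypose(s,"wrist",t,(x,y,np.radians(th)))
    print("tray",v.round(4),np.degrees(v[2]).round(1),round(c,3),ar)
except Exception as e: print(repr(e))
if len(sys.argv)>6: cv2.imwrite(sys.argv[6],f)
E
python3 p.py tray_right .5385 .3705 12.1 right_long pics/p1.png;  python3 d.py .527 .424 .317 102.1
```

```text
time_s: 7.07
tcp_pos: [0.5267, 0.4241, 0.3116]
orientation: [0.0, -0.105, 0.994, -0.0]
wrist_force: [-0.2, 0.1, -1.6]
opening: 0.109
finger_force: 59.3
t 7.12 tcp [0.5267 0.4242 0.3116] ang 102.0
[(0.73, array([282., 274.]), 9468)] [[284. 302.]]
held [0.5284 0.4241] deg 12.1 cost 0.291 offset to tcp [ 0.0017 -0.    ]
error("OpenCV(4.12.0) /io/opencv/modules/imgproc/src/morph.dispatch.cpp:1178: error: (-215:Assertion failed) !_src.empty() in function 'morphologyEx'\n")
pos [0.5267 0.4242 0.3116] ang 102.1 -> shift cm [ 0.03 -0.02  0.54] turn -0.0 t 7.22 op 0.109 F 59.3
```

View pics/p1.png

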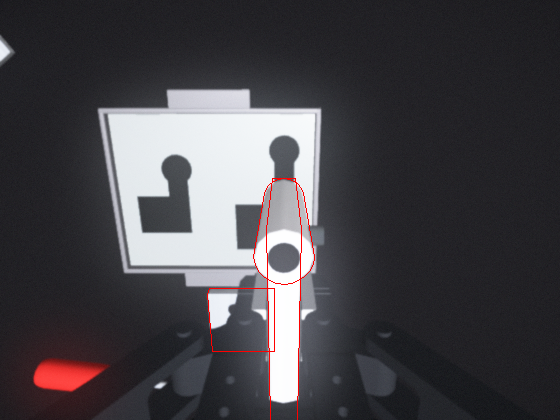

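```bash
cat > tr.py <<'E'
from d import *
# tr.py tray x y thdeg : fit tray outlines in wrist view, ignoring dark outside the tray and held part (cols c0 c1, rows > r0)
t,x,y,th=sys.argv[1],*map(float,sys.argv[2:5]); ig=list(map(int,sys.argv[5:8]))
s=snapshot("wrist"); g=cv2.cvtColor(s["frame"],cv2.COLOR_BGR2GRAY)
sg=1 if "left" in t else -1
R=place([box(-.064,.064,-.078,.078,.003,.003)],x,y,np.radians(th))[0]
ok=np.zeros(g.shape,np.uint8); cv2.fillConvexPoly(ok,cv2.convexHull(np.round(proj(s,R)).astype(np.int32)),1)
ok=cv2.erode(ok,np.ones((5,5)))
if ig: ok[ig[2]:,ig[0]:ig[1]]=0
d=((g<110)&(ok>0)).astype(np.float32)
def make(v):
    P=[p+[0,-sg*.055,0] for p in parts(t[5:]+"long",-.036,True)]+[p+[0,sg*.03,0] for p in parts(t[5:]+"short",-.021,True)]
    return place(P,*v[:3],.003)
def cost(v):
    r=render(s,make(v),np.zeros(2),g.shape)*ok
    return 1-np.minimum(r,d).sum()/np.maximum(r,d).sum()
v=np.array([x,y,np.radians(th)])
for k in (1,-1): 
    v=minimize(cost,v,method="Nelder-Mead",options=dict(initial_simplex=np.vstack([v,v+np.diag([.006,.006,.05])*k]),xatol=1e-4,fatol=1e-5)).x
print("tray",v[:2].round(4),np.degrees(v[2]).round(2),"cost",round(cost(v),3))
c,si=np.cos(v[2]),np.sin(v[2])
for n,o in (("long",-sg*.055),("short",sg*.03)): print(n,(v[0]-si*o).round(4),(v[1]+c*o).round(4))
E
python3 tr.py tray_right .5385 .3705 12.1 248 330 172
```

```text
tray [0.538  0.3682] 11.48 cost 0.241
long 0.527 0.4221
short 0.544 0.3388
```

```bash
cat >> tr.py <<'E'
f=s["frame"].copy()
for q in make(v): cv2.polylines(f,[cv2.convexHull(np.round(proj(s,q)).astype(np.int32))],True,(0,0,255),1)
f[(d>0)]=f[d>0]//2+np.array([100,0,0],np.uint8)
cv2.imwrite("pics/tr.png",cv2.resize(f,(784,588)))
E
python3 tr.py tray_right .5385 .3705 12.1 248 330 172
```

```text
tray [0.5382 0.3682] 11.82 cost 0.241
long 0.527 0.4221
short 0.5444 0.3389
```

View pics/tr.png

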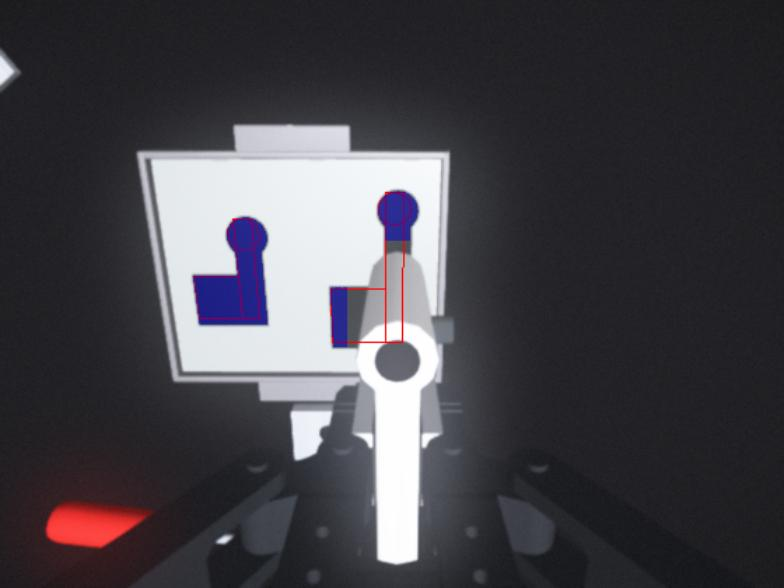

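```bash
python3 - <<'E'
s=open('tr.py').read()
s=s.replace("""    return place(P,*v[:3],.003)""","""    P=[p+np.sign(p-p.mean(0))*[v[3],v[3],0] if len(p)<9 else (p-p.mean(0))*[1+v[3]/.009]*1+p.mean(0) for p in P]
    return place(P,*v[:3],.003)""").replace("np.radians(th)])\nfor","np.radians(th),.0015])\nfor").replace("[.006,.006,.05]","[.006,.006,.05,.001]").replace('"cost"','"margin",v[3].round(4),"cost"')
open('tr.py','w').write(s)
E
python3 tr.py tray_right .5385 .3705 12.1 248 330 172
```

```text
tray [0.5393 0.3702] 12.06 margin 0.0023 cost 0.035
long 0.5278 0.424
short 0.5455 0.3409
```

```bash
python3 -m jog '[[0,[0,0,-3],0],[0,[0,0,-6],0],[0,[0,0,-9],0],[0,[0,0,-11],0],[0,[0,0,-11.6],0],[0,[0,0,-12.1],0],[0,[0,0,-12.1],0],[0,[0,0,-12.1],0],[0,[0,0,-12.1],0]]'; python3 d.py .527 .424 .19 102.06
```

```text
time_s: 8.12
tcp_pos: [0.5271, 0.4244, 0.1918]
orientation: [0.001, -0.106, 0.994, 0.0]
wrist_force: [0.3, 0.8, -2.2]
opening: 0.112
finger_force: 59.3
pos [0.5271 0.4244 0.1918] ang 102.2 -> shift cm [-0.01 -0.04 -0.18] turn -0.1 t 8.12 op 0.112 F 59.3
```

```bash
python3 -m jog '[[0,[0,0,-0.1],0],[0,[0,0,-0.2],0],[0,[0,0,-0.2],0],[3.5,[0,0,-0.2],0],[3.5,[0,0,-0.2],0],[3.5,[0,0,-0.2],0],[3.5,[0,0,-0.2],0],[3.5,[0,0,3],0],[3.5,[0,0,7],0],[3.5,[0,0,11],0],[3.5,[0,0,15],0],[6,[0,0,16],0]]'; python3 d.py .64 .147 .36 -4.5
```

```text
time_s: 9.12
tcp_pos: [0.5272, 0.4245, 0.357]
orientation: [0.003, -0.106, 0.994, 0.002]
wrist_force: [0.8, -0.6, 0.7]
opening: 0.538
finger_force: 0.0
pos [0.5272 0.4245 0.357 ] ang 102.2 -> shift cm [ 11.28 -27.75   0.3 ] turn -106.7 t 9.12 op 0.538 F 0.0
```

```bash
python3 -m jog '[[6,[1,-2.5,0],-7],[6,[2,-5,0],-14],[6,[3,-7.5,0],-21],[6,[4,-10,0],-28],[6,[5,-12.5,0],-35],[6,[6,-15,0],-42],[6,[7,-17.5,0],-49],[6,[8,-20,0],-56],[6,[9,-22.5,0],-63],[6,[10,-25,0],-70],[6,[11,-27,0],-77],[6,[11.3,-27.8,0],-84]]' >/dev/null;  python3 -m jog '[[6,[0,0,0],-7],[6,[0,0,0],-14],[6,[0,0,0],-20],[6,[0,0,0],-23],[6,[0,0,0],-23],[6,[0,0,0],-23],[6,[0,0,0],-23]]'; python3 d.py .641 .147 .36 -4.5;  python3 w.py right_short .6405 .148 -94 pics/w2.png; python3 d.py .641 .147 .36 -4.5
```

```text
time_s: 10.7
tcp_pos: [0.6398, 0.1462, 0.3505]
orientation: [-0.0, 0.735, 0.678, -0.0]
wrist_force: [-1.3, 0.7, -0.5]
opening: 0.703
finger_force: 0.0
pos [0.6398 0.1462 0.3505] ang -4.7 -> shift cm [0.12 0.08 0.95] turn 0.2 t 10.7 op 0.703 F 0.0
wrist [(0.78, array([282., 192.]), 2244)] expected [283. 189.]
right_short ['wrist'] [0.6418 0.1478] deg -94.3 0.072
right_short ['top'] [0.6395 0.1476] deg -97.2 0.158
right_short ['scene'] [0.6436 0.1445] deg -94.4 0.082
right_short ['wrist', 'top', 'scene'] [0.6417 0.148 ] deg -94.6 0.141
11.0
pos [0.6398 0.1461 0.3506] ang -4.8 -> shift cm [0.12 0.09 0.94] turn 0.3 t 11.0 op 0.698 F 0.0
```

View pics/w2.png

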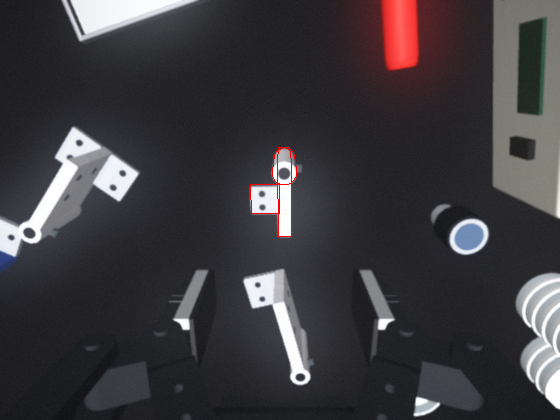

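```bash
python3 -m jog '[[6,[0.2,0.2,0],0.3],[6,[0.2,0.2,-4],0.3],[6,[0.2,0.2,-8],0.3],[6,[0.2,0.2,-12],0.3],[6,[0.2,0.2,-15],0.3],[6,[0.2,0.2,-16.4],0.3],[6,[0.2,0.2,-16.4],0.3],[6,[0.2,0.2,-16.4],0.3]]'>/dev/null; python3 d.py .6418 .1478 .187 -4.4;  python3 -m jog '[[0,[0,0,0],0],[0,[0,0,0],0],[0,[0,0,0],0],[0,[0,0,0],0],[0,[0,0,0],0],[0,[0,0,0],0],[0,[0,0,0],0],[0,[0,0,2],0],[0,[0,0,5],0],[0,[0,0,9],0],[0,[0,0,13],0],[0,[0,0,13],0]]' 60;  python3 d.py .5455 .3409 .317 102.06
```

```text
pos [0.6422 0.1482 0.1875] ang -4.5 -> shift cm [-0.04 -0.04 -0.05] turn 0.1 t 11.67 op 0.705 F 0.0
time_s: 12.67
tcp_pos: [0.6428, 0.1481, 0.3244]
orientation: [0.003, 0.734, 0.679, 0.004]
wrist_force: [0.8, -0.4, -0.7]
opening: 0.108
finger_force: 58.9
pos [0.6428 0.1481 0.3244] ang -4.5 -> shift cm [-9.73 19.28 -0.74] turn 106.6 t 12.67 op 0.108 F 58.9
```

```bash
python3 -m jog '[[0,[-0.8,1.6,0],7],[0,[-1.6,3.2,0],14],[0,[-2.4,4.8,0],21],[0,[-3.2,6.4,0],28],[0,[-4,8,0],35],[0,[-4.8,9.6,0],42],[0,[-5.6,11.2,0],49],[0,[-6.4,12.8,0],56],[0,[-7.2,14.4,0],63],[0,[-8,16,0],70],[0,[-8.8,17.6,0],77],[0,[-9.7,19.3,0],84]]' >/dev/null;  python3 -m jog '[[0,[0,0,0],7],[0,[0,0,0],14],[0,[0,0,0],20],[0,[0,0,0],22.6],[0,[0,0,0],22.6],[0,[0,0,0],22.6],[0,[0,0,0],22.6]]'; python3 p.py tray_right .5393 .3702 12.06 right_short pics/p2.png;  python3 d.py .5455 .3409 .317 102.06
```

```text
time_s: 14.25
tcp_pos: [0.5448, 0.3411, 0.3166]
orientation: [0.0, -0.104, 0.995, -0.0]
wrist_force: [0.3, -1.1, -1.1]
opening: 0.109
finger_force: 58.7
t 14.3 tcp [0.5448 0.3412 0.3166] ang 102.0
[(0.88, array([281., 294.]), 8318)] [[285. 302.]]
held [0.5467 0.3411] deg 12.0 cost 0.215 offset to tcp [ 0.0019 -0.0001]
error("OpenCV(4.12.0) /io/opencv/modules/imgproc/src/morph.dispatch.cpp:1178: error: (-215:Assertion failed) !_src.empty() in function 'morphologyEx'\n")
pos [0.5447 0.3412 0.3166] ang 102.0 -> shift cm [ 0.08 -0.03  0.04] turn 0.0 t 14.4 op 0.107 F 58.7
```

View pics/p2.png

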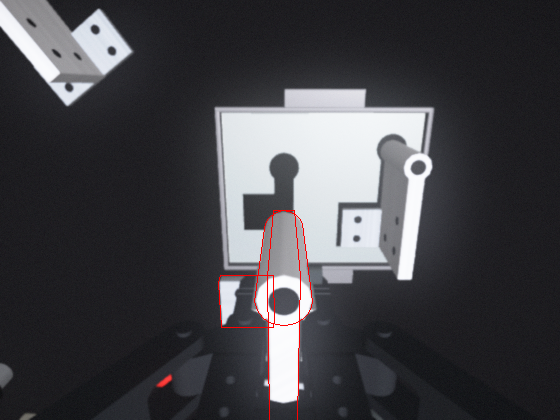

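```bash
python3 -m jog '[[0,[-0.1,0,-3],0],[0,[-0.1,0,-6],0],[0,[-0.1,0,-9],0],[0,[-0.1,0,-11],0],[0,[-0.1,0,-12],0],[0,[-0.1,0,-12.4],0],[0,[-0.1,0,-12.6],0],[0,[-0.1,0,-12.7],0],[0,[-0.1,0,-12.7],0],[0,[-0.1,0,-12.7],0]]'; python3 d.py .544 .341 .19 102.06; python3 -m jog '[[3.5,[0,0,0],0],[3.5,[0,0,0],0],[3.5,[0,0,0],0],[3.5,[0,0,0],0],[3.5,[0,0,3],0],[3.5,[0,0,7],0],[3.5,[0,0,11],0],[3.5,[0,0,15],0],[6,[0,0,17],0],[6,[0,0,17],0],[6,[0,0,17],0]]'; python3 d.py .6345 .012 .36 11.3
```

```text
time_s: 15.23
tcp_pos: [0.544, 0.3413, 0.1906]
orientation: [0.001, -0.105, 0.994, 0.0]
wrist_force: [1.8, 0.6, 2.3]
opening: 0.111
finger_force: 59.2
pos [0.544  0.3413 0.1906] ang 102.1 -> shift cm [-0.   -0.03 -0.06] turn -0.0 t 15.23 op 0.111 F 59.2
time_s: 16.15
tcp_pos: [0.5438, 0.3412, 0.3606]
orientation: [0.001, -0.105, 0.994, 0.0]
wrist_force: [-0.5, 0.5, -1.3]
opening: 0.705
finger_force: 0.0
pos [0.5438 0.3412 0.3606] ang 102.1 -> shift cm [  9.07 -32.92  -0.06] turn -90.8 t 16.15 op 0.705 F 0.0
```

```bash
cat > chk.py <<'E'
from h import *
import sys
# chk.py cam tray(x y thdeg) side : placed brackets in tray frame
cam,x,y,th,side=sys.argv[1],*map(float,sys.argv[2:5]),sys.argv[5]; th=np.radians(th)
s=snapshot(cam); sg=1 if side=="left" else -1
c,si=np.cos(th),np.sin(th)
for k,o in (("long",-sg*.055),("short",sg*.03)):
    n=side+"_"+k; q=(x-si*o,y+c*o)
    D=trace(n+"_mid",cam); u=proj(s,[[*q,.033]])[0]
    D=[d for d in D if np.hypot(*(np.array(d["point"])-u))<40]
    if not D: print(n,"not seen",u);continue
    v,f=fit([(s,D[0]["region"].astype(np.uint8))],lambda v:place(parts(n,-(.045 if k=="long" else .03)+.009),*v,.003),[*q,th],(.005,.005,.08))
    e=v[:2]-q; print(n,v.round(4),"err tray-frame mm",(np.array([c*e[0]+si*e[1],-si*e[0]+c*e[1]])*1e3).round(1),"deg",np.degrees(v[2]-th).round(1),"cost",round(f,3))
E
python3 chk.py wrist .5393 .3702 12.06 right;python3 chk.py top .5393 .3702 12.06 right;python3 chk.py scene .5393 .3702 12.06 right
```

```text
right_long [0.5288 0.4247 0.2149] err tray-frame mm [1.1 0.4] deg 0.3 cost 0.037
right_short [0.5461 0.3414 0.2038] err tray-frame mm [0.7 0.4] deg -0.4 cost 0.062
right_long [0.5253 0.4251 0.2201] err tray-frame mm [-2.2  1.6] deg 0.6 cost 0.307
right_short [0.5439 0.3407 0.2579] err tray-frame mm [-1.7  0.2] deg 2.7 cost 0.116
right_long [0.5303 0.4274 0.1598] err tray-frame mm [3.2 2.8] deg -2.9 cost 0.214
right_short [0.5484 0.3388 0.2143] err tray-frame mm [ 2.4 -2.7] deg 0.2 cost 0.091
```

```bash
python3 -m jog '[[6,[0.8,-2.8,0],-7],[6,[1.6,-5.6,0],-14],[6,[2.4,-8.4,0],-21],[6,[3.2,-11.2,0],-28],[6,[4,-14,0],-35],[6,[4.8,-16.8,0],-42],[6,[5.6,-19.6,0],-49],[6,[6.4,-22.4,0],-56],[6,[7.2,-25.2,0],-63],[6,[8,-28,0],-70],[6,[8.8,-30.8,0],-77],[6,[9.1,-32.9,0],-84]]' >/dev/null;  python3 -m jog '[[6,[0,0,0],-5],[6,[0,0,0],-6.8],[6,[0,0,0],-6.8],[6,[0,0,0],-6.8],[6,[0,0,0],-6.8]]';  python3 w.py left_long .6355 .0125 101 pics/w3.png; python3 d.py .6355 .0125 .36 11
```

```text
time_s: 18.02
tcp_pos: [0.6347, 0.0129, 0.3596]
orientation: [-0.0, 0.633, 0.774, 0.0]
wrist_force: [0.4, -0.1, -0.3]
opening: 0.704
finger_force: 0.0
wrist [(0.87, array([277., 166.]), 3080), (0.59, array([4., 7.]), 77)] expected [283. 188.]
left_long ['wrist'] [0.6365 0.0128] deg 99.5 0.056
left_long ['scene'] [0.6381 0.0105] deg 99.4 0.06
left_long ['wrist', 'top', 'scene'] [0.6367 0.0127] deg 99.6 0.065
18.3167
pos [0.6348 0.0122 0.3596] ang 11.3 -> shift cm [0.07 0.03 0.04] turn -0.3 t 18.32 op 0.704 F 0.0
```

View pics/w3.png

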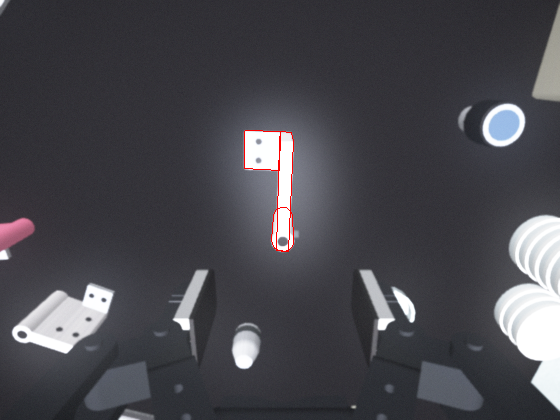

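```bash
python3 -m jog '[[6,[0.2,0,0],-1.8],[6,[0.2,0,-4],-1.8],[6,[0.2,0,-8],-1.8],[6,[0.2,0,-12],-1.8],[6,[0.2,0,-15],-1.8],[6,[0.2,0,-17.2],-1.8],[6,[0.2,0,-17.2],-1.8],[6,[0.2,0,-17.2],-1.8]]'>/dev/null; python3 d.py .6366 .0127 .187 9.5;  python3 -m jog '[[0,[0,0,0],0],[0,[0,0,0],0],[0,[0,0,0],0],[0,[0,0,0],0],[0,[0,0,0],0],[0,[0,0,0],0],[0,[0,0,0],0],[0,[0,0,2],0],[0,[0,0,5],0],[0,[0,0,9],0],[0,[0,0,13],0],[0,[0,0,13],0],[0,[0,0,13],0]]' 60 | tail -2;  python3 -m jog '[[0,[0,0,0],0],[0,[0,0,0],0],[0,[0,0,0],0],[0,[0,0,0],0],[0,[0,0,0],0],[0,[0,0,0],0],[0,[0,0,0],0],[0,[0,0,2],0],[0,[0,0,5],0],[0,[0,0,9],0],[0,[0,0,13],0],[0,[0,0,13],0]]' 60;  python3 d.py .4852 -.4397 .317 -96
```

```text
pos [0.6368 0.0121 0.1875] ang 9.5 -> shift cm [-0.02  0.06 -0.05] turn 0.0 t 18.98 op 0.704 F 0.0
time_s: 19.98
tcp_pos: [0.6378, 0.0119, 0.3251]
orientation: [0.004, 0.646, 0.763, 0.003]
wrist_force: [1.3, -0.4, -2.1]
opening: 0.112
finger_force: 59.2
pos [0.6378 0.0119 0.3251] ang 9.5 -> shift cm [-15.26 -45.16  -0.81] turn -105.5 t 19.98 op 0.112 F 59.2validation failed for argument at $...
```

```bash
python3 -m jog '[[0,[-1.2,-3.6,0],-7],[0,[-2.4,-7.2,0],-14],[0,[-3.6,-10.8,0],-21],[0,[-4.8,-14.4,0],-28],[0,[-6,-18,0],-35],[0,[-7.2,-21.6,0],-42],[0,[-8.4,-25.2,0],-49],[0,[-9.6,-28.8,0],-56],[0,[-10.8,-32.4,0],-63],[0,[-12,-36,0],-70],[0,[-13.4,-40,0],-77],[0,[-14.5,-43.5,0],-84]]' >/dev/null;  python3 -m jog '[[0,[-0.7,-1.7,0],-7],[0,[-0.7,-1.7,0],-14],[0,[-0.7,-1.7,0],-20],[0,[-0.7,-1.7,0],-21.5],[0,[-0.7,-1.7,0],-21.5],[0,[-0.7,-1.7,0],-21.5],[0,[-0.7,-1.7,0],-21.5]]'; python3 p.py tray_left .491 -.385 -6.1 left_long pics/p3.png;  python3 d.py .4852 -.4397 .317 -96
```

```text
time_s: 21.57
tcp_pos: [0.4849, -0.4397, 0.3177]
orientation: [-0.0, 0.999, -0.051, 0.0]
wrist_force: [0.2, -0.7, -2.8]
opening: 0.109
finger_force: 59.2
t 21.62 tcp [ 0.4848 -0.4397  0.3177] ang -95.8
[(0.71, array([271., 238.]), 11862)] [[284. 308.]]
held [ 0.4962 -0.4398] deg -180.7 cost 0.428 offset to tcp [ 0.0114 -0.    ]
error("OpenCV(4.12.0) /io/opencv/modules/imgproc/src/morph.dispatch.cpp:1178: error: (-215:Assertion failed) !_src.empty() in function 'morphologyEx'\n")
pos [ 0.4848 -0.4398  0.3177] ang -95.9 -> shift cm [ 0.04  0.01 -0.07] turn -0.1 t 21.72 op 0.111 F 59.2
```

View pics/p3.png

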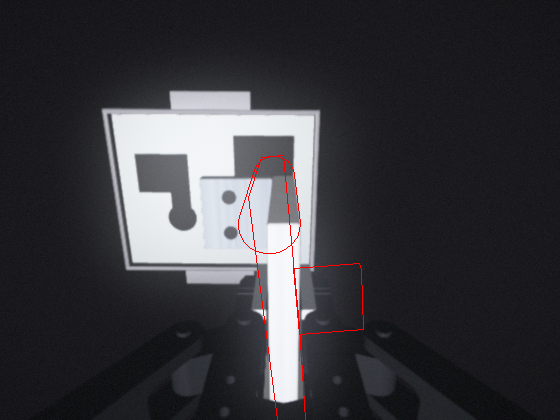

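```bash
sed -i 's/th0=np.radians(a-90 .*/th0=np.radians(a+90 if "left" in n else a-90)/' p.py; python3 p.py tray_left .491 -.385 -6.1 left_long | grep held; python3 tr.py tray_left .491 -.385 -6.1 195 330 165;python3 d.py .4852 -.4397 .317 -96
```

```text
tray [ 0.4914 -0.3846] -6.26 margin 0.0018 cost 0.068
long 0.4854 -0.4392
short 0.4946 -0.3547
pos [ 0.4848 -0.4398  0.3176] ang -96.0 -> shift cm [ 0.04  0.01 -0.06] turn -0.0 t 21.92 op 0.11 F 59.2
```

View pics/tr.png

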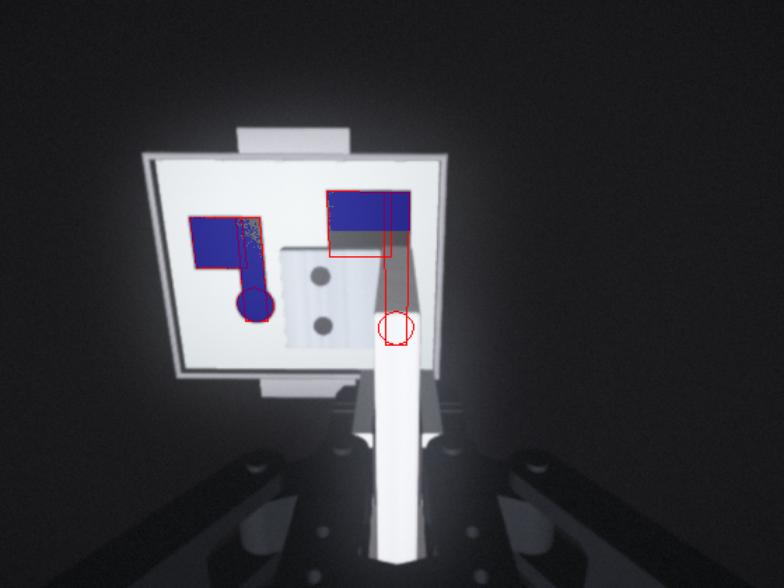

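```bash
python3 - <<'E'
from d import *
s=snapshot("wrist");st=robot.state();p=st["tcp_pos"];hz=p[2]-.187
h=np.radians(ang(st)+90);u=np.array([np.cos(h),np.sin(h)]);l=np.array([-u[1],u[0]])
for px,z in (((236,178),hz+.006),((202,178),hz+.006),((269,224.5),hz+.06),((299,224.5),hz+.06)):
    q=ground(s,px,z)[0,:2]-p[:2]; print(px,"along mm",(q@u*1e3).round(1),"left",(q@l*1e3).round(1))
E
```

```text
(236, 178) along mm 47.5 left 20.4
(202, 178) along mm 47.5 left 35.1
(269, 224.5) along mm 47.3 left 4.1
(299, 224.5) along mm 47.3 left -4.5
```

```bash
python3 -m jog '[[0,[-0.2,0.1,-3],-0.2],[0,[-0.2,0.1,-6],-0.2],[0,[-0.2,0.1,-9],-0.2],[0,[-0.2,0.1,-11],-0.2],[0,[-0.2,0.1,-12],-0.2],[0,[-0.2,0.1,-12.5],-0.2],[0,[-0.2,0.1,-12.7],-0.2],[0,[-0.2,0.1,-12.8],-0.2],[0,[-0.2,0.1,-12.8],-0.2],[0,[-0.2,0.1,-12.8],-0.2]]'; python3 d.py .4831 -.439 .19 -96.2; python3 -m jog '[[3.5,[0,0,0],0],[3.5,[0,0,0],0],[3.5,[0,0,0],0],[3.5,[0,0,0],0],[3.5,[0,0,3],0],[3.5,[0,0,7],0],[3.5,[0,0,11],0],[3.5,[0,0,15],0],[6,[0,0,17],0],[6,[0,0,17],0],[6,[0,0,17],0]]' | tail -2; python3 chk.py wrist .4914 -.3846 -6.2 left; python3 d.py .4485 -.166 .36 -102
```

```text
time_s: 22.8
tcp_pos: [0.4828, -0.4392, 0.1916]
orientation: [0.001, 0.999, -0.054, 0.001]
wrist_force: [-4.4, 4.3, 8.7]
opening: 0.107
finger_force: 60.8
pos [ 0.4828 -0.4392  0.1916] ang -96.2 -> shift cm [ 0.03  0.02 -0.16] turn 0.0 t 22.8 op 0.107 F 60.8
opening: 0.699
finger_force: 0.0
left_long [ 0.4855 -0.4399 -0.1018] err tray-frame mm [ 0.1 -0.6] deg 0.4 cost 0.046
left_short not seen [184.35969631 187.74340053]
pos [ 0.4828 -0.4387  0.3586] ang -96.2 -> shift cm [-3.43 27.27  0.14] turn -5.8 t 23.87 op 0.704 F 0.0
```

Now the left short one.

```bash
python3 -m jog '[[6,[-0.4,3,0],-1],[6,[-0.9,7,0],-2],[6,[-1.4,11,0],-3],[6,[-1.9,15,0],-4],[6,[-2.4,19,0],-5],[6,[-2.9,23,0],-5.8],[6,[-3.4,26,0],-5.8],[6,[-3.4,27.2,0],-5.8],[6,[-3.4,27.2,0],-5.8],[6,[-3.4,27.2,0],-5.8],[6,[-3.4,27.2,0],-5.8]]';  python3 w.py left_short .4485 -.166 -12 pics/w4.png; python3 d.py .4485 -.166 .36 -102
```

```text
time_s: 24.78
tcp_pos: [0.4488, -0.1677, 0.3593]
orientation: [0.0, 0.994, -0.105, -0.0]
wrist_force: [-0.2, -0.8, 0.1]
opening: 0.701
finger_force: 0.0
wrist [(0.92, array([227., 279.]), 2593), (0.91, array([278., 176.]), 2187), (0.53, array([492.,  88.]), 22768)] expected [281. 190.]
left_short ['wrist'] [ 0.45   -0.1654] deg -11.7 0.053
left_short ['scene'] [ 0.4507 -0.166 ] deg -11.2 0.074
left_short ['wrist', 'top', 'scene'] [ 0.4501 -0.1654] deg -11.8 0.067
25.0833
pos [ 0.4487 -0.1673  0.3595] ang -102.1 -> shift cm [-0.02  0.13  0.05] turn 0.1 t 25.08 op 0.703 F 0.0
```

View pics/w4.png

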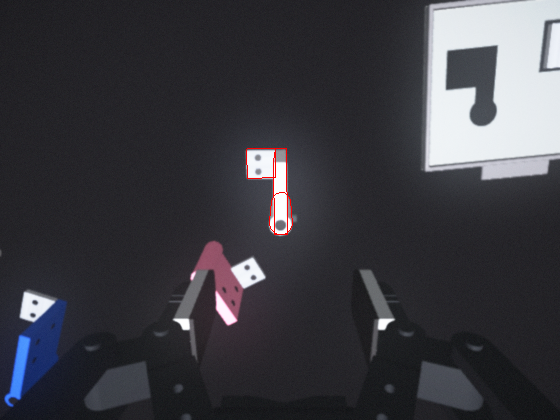

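```bash
python3 -m jog '[[5,[0.2,0.2,0],0.4],[5,[0.2,0.2,-4],0.4],[5,[0.2,0.2,-8],0.4],[5,[0.2,0.2,-12],0.4],[5,[0.2,0.2,-15],0.4],[5,[0.2,0.2,-17.2],0.4],[5,[0.2,0.2,-17.2],0.4],[5,[0.2,0.2,-17.2],0.4]]'>/dev/null; python3 d.py .45 -.1654 .187 -101.7;  python3 -m jog '[[0,[0,0,0],0],[0,[0,0,0],0],[0,[0,0,0],0],[0,[0,0,0],0],[0,[0,0,0],0],[0,[0,0,0],0],[0,[0,0,0],0],[0,[0,0,2],0],[0,[0,0,5],0],[0,[0,0,9],0],[0,[0,0,13],0],[0,[0,0,13],0]]' 60;  python3 d.py .4926 -.3545 .317 -96.2
```

```text
pos [ 0.4507 -0.1651  0.1876] ang -101.7 -> shift cm [-0.07 -0.03 -0.06] turn -0.0 t 25.75 op 0.586 F 0.0
time_s: 26.75
tcp_pos: [0.4511, -0.1651, 0.3236]
orientation: [0.001, 0.995, -0.101, 0.003]
wrist_force: [-0.6, -0.8, -1.6]
opening: 0.106
finger_force: 59.1
pos [ 0.4511 -0.1651  0.3236] ang -101.6 -> shift cm [  4.15 -18.94  -0.66] turn 5.4 t 26.75 op 0.106 F 59.1
```

```bash
python3 -m jog '[[0,[0.5,-2.5,0],1],[0,[1.1,-5,0],2],[0,[1.7,-8,0],3],[0,[2.4,-11,0],4],[0,[3,-14,0],5],[0,[3.6,-16.5,0],5.5],[0,[4.2,-19,0],5.5],[0,[4.2,-19,0],5.5],[0,[4.2,-19,0],5.5],[0,[4.2,-19,0],5.5]]' | tail -1;  python3 p.py tray_left .4914 -.3846 -6.2 left_short pics/p4.png;  python3 d.py .4926 -.3545 .317 -96.2
```

```text
finger_force: 59.0
t 27.63 tcp [ 0.4929 -0.354   0.3178] ang -96.1
[(0.88, array([ 20., 356.]), 3433), (0.83, array([278., 270.]), 8632)] [[283. 308.]]
held [ 0.4917 -0.3544] deg -5.6 cost 0.17 offset to tcp [-0.0012 -0.0004]
error("OpenCV(4.12.0) /io/opencv/modules/imgproc/src/morph.dispatch.cpp:1178: error: (-215:Assertion failed) !_src.empty() in function 'morphologyEx'\n")
pos [ 0.493  -0.354   0.3179] ang -96.1 -> shift cm [-0.04 -0.05 -0.09] turn -0.1 t 27.73 op 0.107 F 59.0
```

View pics/p4.png

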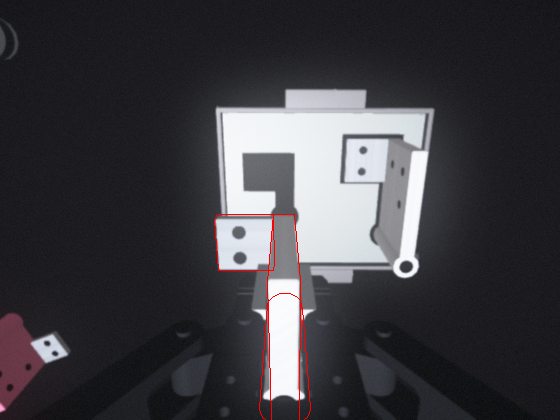

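```bash
python3 - <<'E'
from d import *
s=snapshot("wrist");st=robot.state();p=st["tcp_pos"];hz=p[2]-.187
g=cv2.cvtColor(s["frame"],cv2.COLOR_BGR2GRAY).astype(int)
print(g[210:224,240],g[210:224,230],g[272:286,284])
h=np.radians(ang(st)+90);u=np.array([np.cos(h),np.sin(h)]);l=np.array([-u[1],u[0]])
for px,z in (((240,217),hz+.006),((216,217),hz+.006),((284,278.5),hz+.06)):
    q=ground(s,px,z)[0,:2]-p[:2]; print(px,"along mm",(q@u*1e3).round(1),"left",(q@l*1e3).round(1))
E
python3 tr.py tray_left .4914 -.3846 -6.2 210 330 205;
```

```text
[242 242 242 242 235 191 131 112 138 195 220 225 226 227] [242 242 243 243 236 191 129 106 133 190 219 226 225 226] [133 133 135 135 135 140 161 210 239 247 250 250 250 250]
(240, 217) along mm 29.6 left 19.6
(216, 217) along mm 29.6 left 30.3
(284, 278.5) along mm 29.7 left -0.1
tray [ 0.4919 -0.3845] -5.86 margin 0.0017 cost 0.588
long 0.4863 -0.4392
short 0.495 -0.3546
```

```bash
python3 -m jog '[[0,[0.2,-0.1,-3],-0.1],[0,[0.2,-0.1,-6],-0.1],[0,[0.2,-0.1,-9],-0.1],[0,[0.2,-0.1,-11],-0.1],[0,[0.2,-0.1,-12],-0.1],[0,[0.2,-0.1,-12.5],-0.1],[0,[0.2,-0.1,-12.7],-0.1],[0,[0.2,-0.1,-12.8],-0.1],[0,[0.2,-0.1,-12.8],-0.1],[0,[0.2,-0.1,-12.8],-0.1]]'; python3 d.py .4946 -.3546 .19 -96.2; python3 -m jog '[[3.5,[0,0,0],0],[3.5,[0,0,0],0],[3.5,[0,0,0],0],[3.5,[0,0,0],0],[3.5,[0,0,3],0],[3.5,[0,0,7],0],[3.5,[0,0,11],0],[3.5,[0,0,15],0],[6,[0,0,17],0],[6,[0,0,17],0],[6,[0,0,17],0]]' | tail -2; python3 chk.py wrist .4914 -.3846 -6.2 left; python3 -m jog '[[6,[0,3,1],0],[6,[0,7,2],0],[6,[0,11,3],0],[6,[0,15,4],0],[6,[0,19,5],0],[6,[0,23,6],0],[6,[0,27,7],0],[6,[0,29,7],0],[6,[0,29,7],0],[6,[0,29,7],0]]'|head -2; python3 -c "
from h import *
for c in ('top','scene'):
    s=snapshot(c);cv2.imwrite(f'pics/{c}_end.png',cv2.resize(s['frame'],(784,588)))"
```

```text
time_s: 28.67
tcp_pos: [0.4947, -0.356, 0.1917]
orientation: [0.0, 0.999, -0.054, 0.0]
wrist_force: [-7.8, 4.4, 14.4]
opening: 0.107
finger_force: 61.4
pos [ 0.4947 -0.356   0.1917] ang -96.2 -> shift cm [-0.01  0.14 -0.17] turn 0.0 t 28.67 op 0.107 F 61.4
opening: 0.704
finger_force: 0.0
left_long not seen [380.6366991  191.17305947]
left_short [ 0.4935 -0.3563 -0.1038] err tray-frame mm [-0.9 -1.6] deg 0.3 cost 0.058
time_s: 30.57
tcp_pos: [0.4949, -0.0649, 0.429]
```

View pics/scene_end.png

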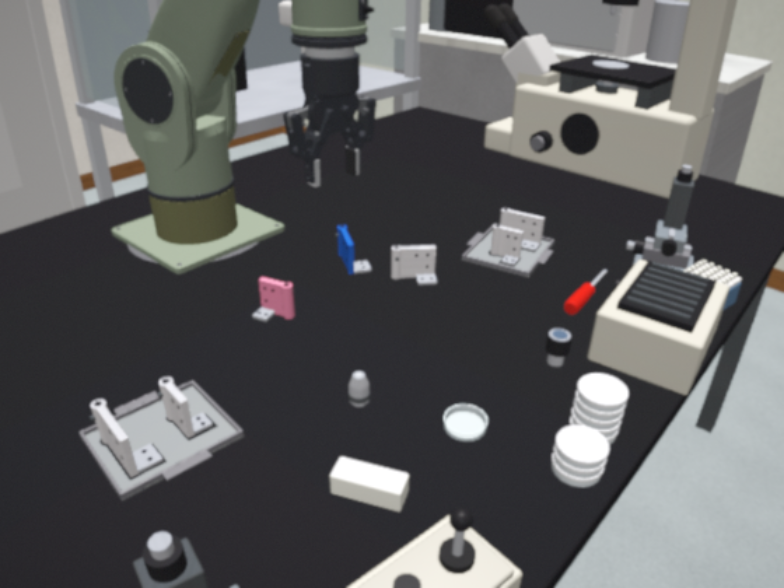

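The picture shows the left-hand pair upright at about (115,435) and (180,405), and the right-hand pair at about (505,240). The tee, objective, eyepiece and dish have not moved, and neither have the pink and blue look-alikes.

```bash
python3 -c "
from plant import robot
print(robot.job_done())"
```

```text
the job is handed in; nothing more can be done
None
```

All four brackets stand upright on their own outlines in the correct trays, within about 2 mm and half a degree by the wrist camera. The job was handed in at about 31 s on the robot's clock.

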